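# Draw the fuse contact slide home over the guard

### The arm

A 6-joint arm with a two-finger parallel gripper is mounted at the origin on the work surface. World frame = base frame: x ahead of the robot, y to its left, z up, the work surface at z = 0. Lengths are in mm, angles in rad, forces in N, time in s.
With the tool pointing down it reaches from about 400 to 925 mm from the base axis. Payload 12.5 kg.
Tool frame: the origin (TCP) lies between the finger pads; the fingertips stand 25 mm ahead of it and the grasp point (between the pads) lies 6 mm ahead of it; z points along the fingers, y is the line along which they close (so a half turn about z gives the same grasp; the last joint's range is limited). The gripper opens to 95 mm and grips with 3 to 60 N. Pads are 20 mm wide; open, the fingers measure 119 mm over their backs; the gripper's body (75 mm by 180 mm) begins 59 mm behind the grasp point.
Start: joints at [-1.31, 0.491, 1.559, -0, 1.092, -0.106], TCP at [224.168, -583.435, 209.561] pointing down, gripper open.
Joint ranges: [-3.1, 3.1], [-0.84, 2.19], [0.05, 2.79], [-1.13, 4.28], [0.06, 2.93], [-2.69, 2.69]. Speed limits (rad/s): [2.22, 2.22, 2.79, 3.14, 3.14, 3.14].

### API

Orientations are given as [roll, pitch, yaw] about the fixed x, y, z axes, in that order (R = Rz(yaw) Ry(pitch) Rx(roll)).
In Python, from cell import state, read_camera, job_done, cut_out gives the robot as it stands. The module is installed in compiled form; this text tells all that it offers.
- The arm moves only by the tool jog_arm, never from a script. Its argument "motion" is a list of rows, each a list of 2 entries, a list of its own where there are three numbers: the shift along the tool's x, y, z in mm, then the turn about the tool's z in rad. A call has 1 to 5 rows; each row is the pose to reach, as a shift and turn from the pose commanded when the call began, along the tool's axes at that moment; what a row does not reach only later rows make up. A row lasts 1/10 s, in which the tool goes at most 50 mm and 8.59 degrees, less where a joint would pass 70% of its speed; a pose out of reach is approached as far as the arm can. A call with a gripper value outside its range is refused whole. "grip" is the closure, from 0 (fully open) to 1 (shut), set as the call begins (left out, the last holds). The fingers move at their own pace and stop on an object; the grip force is fixed at half the most. Time passes only in rows, so rows that repeat a pose let the fingers close. It gives the time, the measured TCP pose, the force, the opening and the grip force at its end, in the units of the state.
- state(): the state, without advancing time (a new reading comes with each control period).
- read_camera(name): name is "scene" or "top"; returns a dict with "img" (480x640x3 uint8, blue, green, red), "vertical_fov" (degrees; the focal length in pixels is half the picture's height over the tangent of half this angle, whatever the lens; pixels are square), "cx", "cy" (the principal point, pixels), "extrinsics" (4x4, takes a point from camera to world coordinates). Camera axes: x right, y up, looking along -z (the intrinsics and any distortion apply to the point x, -y, -z); pixel columns grow to the right and rows downward; lengths in mm; the calibration is good to about 2 mm. A picture is of the moment at which its call begins. There is no depth.
- job_done(): hands the job in; it is judged then, once.
Trained networks look in a picture, given as the dict that the camera call returned (one of the last four; its "shot" number tells which), for a name from the list of things; names that differ only in an ending like _2 or _b are one class to them, and where a whole thing is asked for, a point or a joint stands for the part that bears it (a point fixed in the world has none). Each returns a list of dicts, best first, with "p" (0 to 1); they miss things now and then, are a little off and sometimes report something else, mostly with a low value. They report only what shows in the picture. A call takes as long as a camera call. They do not tell look-alikes from the thing itself.
- cut_out(name, picture): "region" (480x640 bool, what is visible of it) and "box" ([left, top, right, bottom] in pixels, round what is visible of it).
The state is a dict: "t": time; "joints": joint angles; "qvel": joint speeds; "tau": joint torques, N m; "eef_pos": TCP position; "tcp_rot": TCP orientation; "ft_force": force on the tool from outside, world axes, zero at the start; "moment": the same for the moment, N m; "opening": opening from 0.0 (shut) to 1.0 (fully open); "grip_force": force on a finger pad.
Only numpy, scipy, OpenCV 4.12 (cv2) and the standard library are available. Lean on these libraries where they do the work, as an engineer would, in place of code of your own. Each camera call takes 0.05 s, during which the arm holds its last target. There are 200 camera calls.

### The job

Take the bent rod from its stand by its handle, reach over the fixture's guard with it without leaning on the guard, and with the rod's leg draw the slide lever behind the guard fully home towards the guard, then keep it pulled against its stop with a steady 6 to 10 newtons for a full second, at no time loading it with more than 16 newtons. Leave the lever home, set the rod back in its stand as it was, and leave everything else where it is; the gripper itself must not touch the lever.

Things in the scene. Friction and masses are not known exactly. Their poses are not given: they have to be found in the camera images.
- fixture: Fuse test fixture, bolted down: grey base plate 200 (x) x 110 (y) x 20 mm high; origin at the centre of its underside, on the work surface. x points from the guard to the lever (away from the robot, give or take its yaw), z up. The slide lever runs along x between low rails (tops 32 mm above the work surface). The rear (+x) side is open. A clipped fuse lies at y = +40 mm, up to 42 mm high.
- guard: The barrier: upright sheet-metal guard 6 mm thick, 110 mm wide, across the fixture at fixture x = -75 mm, its top edge 115 mm above the work surface. Origin at the centre of its lower edge, 20 mm above the work surface; axes as the fixture's. Low side wings at y = +-52 mm (65 mm above the work surface) reach 33 mm back from it.
- lever (a joint): Travel of the slide lever along its track in metres: 0 = out, 0.040 = fully home against its rigid stop; grows as the lever moves along the fixture's -x axis, towards the guard. Starts 0 to 8 mm in; about 2 N of friction; stays where it is left. The track with its stop is clamped in slotted holes and sits up to 10 mm either way along x from its nominal place, which is not measured.
- lever_nominal (a point): Fixed mark on the fixture (x = 32 mm, y = 0): where the lever's top centre would be at travel 0 with the track at its nominal place; 90.5 mm above the work surface. The lever: upright black paddle 26 mm wide (y), 6 mm thick (x), 8 mm round bar along its top (bar axis 4 mm below the top), on a carriage 34 mm long whose top is 36.5 mm up. The rod's leg draws it from its +x side.
- stand: Rod stand, bolted down: base plate 200 x 80 x 12 mm, two notched uprights 10 mm thick. Origin on the work surface, x along the rod, handle to bend. The upright at x = -45 mm carries the handle's rear part 117 mm up in a notch 32 mm wide; that at x = +85 mm the shank 125.5 mm up in a notch 24 mm wide; sides rise 18 mm. The rod rests level, rod_grip at x = 0, y = 0, 130 mm up, axes as the stand's.
- rod_grip (a point): Centre of the bent rod's handle, the place to grip: grey plastic bar 110 (x) x 22 (y, grip across this) x 26 mm (z), clear between the stand's uprights. A round steel shank 9 mm thick runs from it along +x, level with this point, to a bend at x = +150 mm; a straight leg runs down from there along -z to the tip 104.5 mm below. About 140 g. Axes are the rod's: x to the bend, z up.
- rod_tip (a point): Lower end of the bent rod's 9 mm leg, on the leg's axis: 150 mm along +x and 104.5 mm below rod_grip in the rod's axes.
- canister: a bystander: leave it where it is; origin at the centre of its underside; screw-top aluminium canister, 66 mm across, 112 mm high. It may stand on either side of the fixture, the rod stand on the other.
- spacer: a bystander: leave it where it is; origin at the centre of its underside; blue anodised spacer block, 50 x 30 x 30 mm.
- cap: a bystander: leave it where it is; origin at the centre of its underside; red holder cap, 36 mm across, 30 mm high.
- boot: a bystander: leave it where it is; origin at the centre of its underside; small black rubber contact boot, 28 mm across, 28 mm high.
- contact0: a bystander: leave it where it is; origin at the centre of its underside; tin-plated fuse contact: a round foot 20 mm across and 14 mm high with an upright blade, 34 mm high in all.
- contact1: a bystander: leave it where it is; origin at the centre of its underside; tin-plated fuse contact: a round foot 20 mm across and 14 mm high with an upright blade, 34 mm high in all.
- contact2: a bystander: leave it where it is; origin at the centre of its underside; tin-plated fuse contact: a round foot 20 mm across and 14 mm high with an upright blade, 34 mm high in all.
- contact3: a bystander: leave it where it is; origin at the centre of its underside; tin-plated fuse contact: a round foot 20 mm across and 14 mm high with an upright blade, 34 mm high in all.
Not all that is in view belongs to the job. There is more than one size of the part that bears rod_grip; the job needs the larger. What is shaped like the fixture but orange is not meant.

How it is judged:
By the outcome, as a careful person would: the job done as asked, in the order asked, and still so for the second after the job is handed in, with the robot touching nothing.
It also fails if it takes over 61 s, if anything falls off the work surface, if the arm or the gripper's body presses on something with over 40 N, if the wrist force passes 120 N, or if a joint passes its speed limit or range.

## Working session

There is one attempt and no reset: what is moved stays moved. The work goes in short steps, Python scripts to look and compute and a tool call to move; the robot and the scene stay as the last step left them, time stands still between calls to the robot, and variables do not carry over. Pictures are saved under pics/ and viewed, at most 10 in all, crops included, and the job is handed in when it is done.

Besides the shell and the picture viewer there is one more tool, called after "Emit:" by a JSON object that holds its "api" and its "payload". jog_arm: Moves the arm, as the interface text tells. Its arguments: {"type":"object","properties":{"motion":{"type":"array"},"grip":{"type":"number"}},"required":["motion"]}

```bash
mkdir -p pics; python3 - <<'E'
from cell import *
import cv2,numpy as np
s=state();print(s)
for n in("scene","top"):
    p=read_camera(n);cv2.imwrite(f"pics/{n}0.png",p["img"])
    print(n,p["vertical_fov"],p["cx"],p["cy"],p["extrinsics"].tolist() if hasattr(p["extrinsics"],'tolist') else p["extrinsics"],[k for k in p])
    for t in("fixture","rod_grip","stand","lever","canister","guard"):
        print(t,[(round(d["p"],2),d["box"]) for d in cut_out(t,p)])
E
```

```text
{'t': 0.0, 'joints': array([-1.30960106e+00,  4.91576615e-01,  1.55946753e+00,  3.30066573e-05,
        1.09169148e+00, -1.05601725e-01]), 'qvel': array([ 0.00143797, -0.00106429,  0.00093862,  0.0009733 , -0.00151745,
        0.00117007]), 'tau': array([-1.33282672e-03, -6.12658024e+01, -2.58186132e+01,  6.91797235e-02,
        4.81723552e-02, -1.70331118e-04]), 'eef_pos': array([ 224.10358475, -583.16672703,  208.94493083]), 'tcp_rot': array([-3.14045914e+00, -1.49584906e-04,  3.66781674e-01]), 'ft_force': array([ 0.89293183, -0.16730525, -0.1762523 ]), 'moment': array([-0.01945794,  0.0567047 ,  0.02775901]), 'grip_force': 0.0, 'opening': 1.0004305662083905}
scene 50.727847803725595 316.0717316952386 232.88911821689044 [[0.3427261657509748, -0.5199931419502247, 0.7823975381060249, 1321.5399774334674], [0.9393934073975455, 0.19756592936543615, -0.28019230840977877, -316.3047332239555], [-0.008877017948858803, 0.8310083247950679, 0.5561891428944211, 690.3289641749006], [0.0, 0.0, 0.0, 1.0]] ['img', 'vertical_fov', 'cx', 'cy', 'extrinsics', 'shot']
fixture [(0.93, [362.1, 148.8, 429.
[... 934 characters left out ...]
rtical_fov', 'cx', 'cy', 'extrinsics', 'shot']
fixture [(0.86, [185.2, 269.9, 240.1, 347.9]), (0.71, [283.5, 186.6, 318.7, 205.9]), (0.53, [394.3, 199.9, 428.7, 274.2])]
rod_grip [(0.97, [396.1, 184.0, 431.2, 257.9]), (0.65, [424.9, 340.4, 436.4, 358.4]), (0.48, [417.6, 152.3, 430.4, 163.5]), (0.2, [281.2, 143.8, 320.3, 217.0])]
stand [(0.63, [393.9, 200.6, 430.5, 272.7]), (0.18, [307.3, 269.8, 318.0, 276.8])]
lever [(0.59, [292.8, 155.7, 304.0, 170.0]), (0.59, [200.2, 217.1, 235.5, 248.6]), (0.5, [198.7, 290.3, 214.0, 299.9])]
canister [(0.91, [204.3, 215.9, 234.3, 249.3])]
guard [(0.97, [281.3, 186.2, 323.2, 202.8]), (0.9, [191.1, 317.1, 237.3, 336.0]), (0.7, [200.3, 140.0, 214.9, 158.7])]
```

View pics/scene0.png

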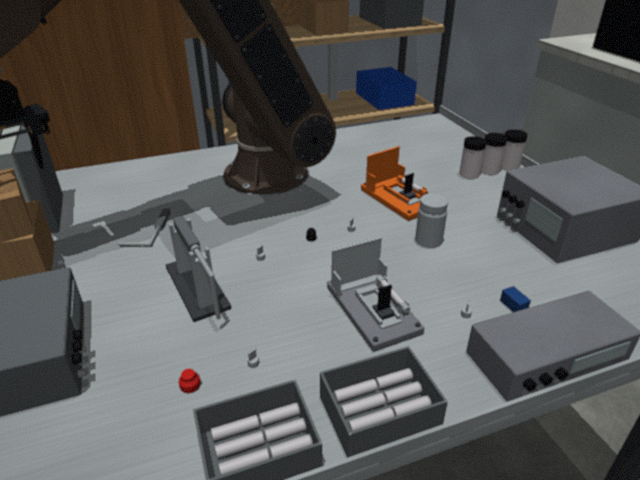

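View pics/top0.png

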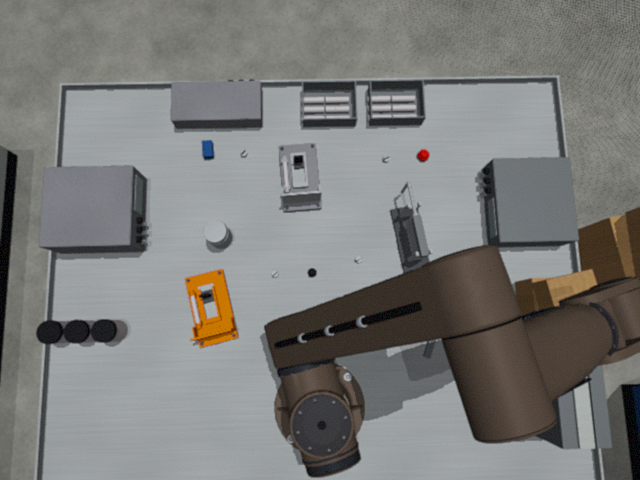

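```bash
python3 - <<'E'
import cv2,numpy as np
t=cv2.imread("pics/top0.png");s=cv2.imread("pics/scene0.png")
f=cv2.INTER_CUBIC
a=cv2.resize(t[130:230,270:334],None,fx=6,fy=6,interpolation=f)
b=cv2.resize(t[180:280,380:444],None,fx=6,fy=6,interpolation=f)
cv2.imwrite("pics/c1.png",np.hstack([a,b]))
a=cv2.resize(s[205:335,95:240],None,fx=2.7,fy=2.7,interpolation=f)
b=cv2.resize(s[225:355,315:460],None,fx=2.7,fy=2.7,interpolation=f)
cv2.imwrite("pics/c2.png",np.hstack([a,b]))
E
```

```text
(no output)
```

View pics/c1.png

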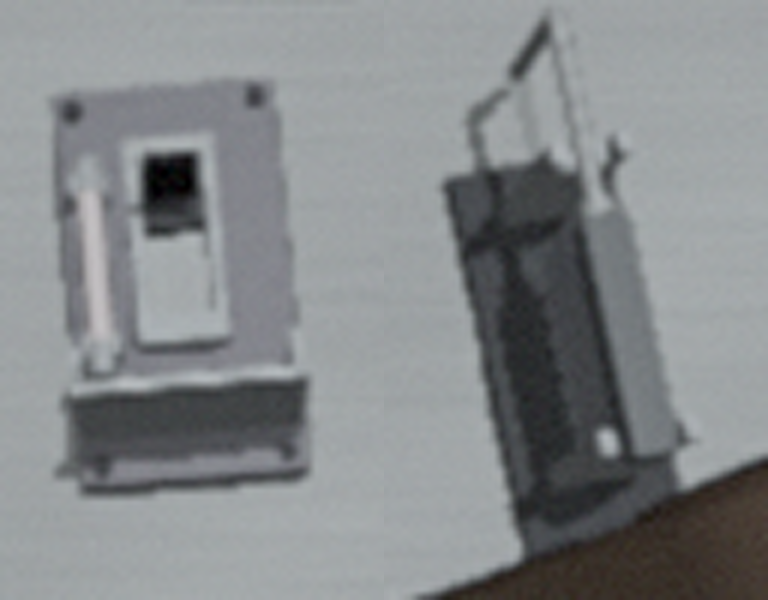

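View pics/c2.png

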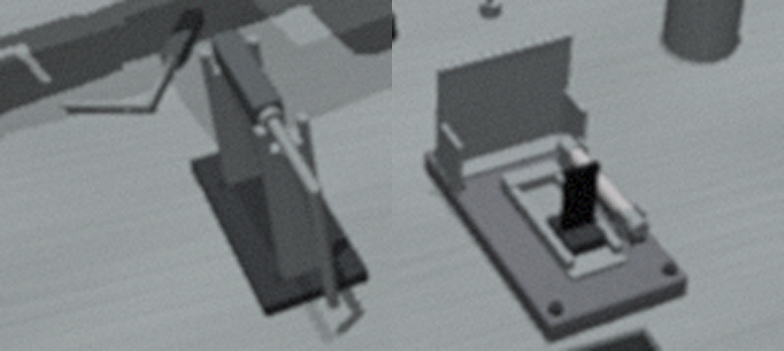

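```bash
cat > h.py <<'E'
import numpy as np
from scipy.optimize import least_squares
C={"scene":(50.727847803725595,316.0717316952386,232.88911821689044,[[0.3427261657509748,-0.5199931419502247,0.7823975381060249,1321.5399774334674],[0.9393934073975455,0.19756592936543615,-0.28019230840977877,-316.3047332239555],[-0.008877017948858803,0.8310083247950679,0.5561891428944211,690.3289641749006]]),
"top":(49.18053035652846,318.35899460089126,235.39733818198687,[[-0.024153676315581147,0.9845845576225642,-0.17323350949404062,211.51753454637418],[-0.9995814084468654,-0.021024892456260613,0.019873645477968743,22.07016470633687],[0.015925068534340715,0.17364101701033197,0.984680247290355,1499.8164426387573]])}
def proj(cam,P):
    v,cx,cy,E=C[cam];E=np.array(E);f=240/np.tan(np.radians(v)/2)
    q=(np.atleast_2d(P)-E[:,3])@E[:,:3]
    return np.c_[cx+f*q[:,0]/-q[:,2],cy-f*q[:,1]/-q[:,2]]
def place(p,M):
    x,y,a=p;M=np.atleast_2d(M);c,s=np.cos(a),np.sin(a)
    return np.c_[x+c*M[:,0]-s*M[:,1],y+s*M[:,0]+c*M[:,1],M[:,2]]
def crop(k,px):
    ox,oy,s,dx={"tf":(270,130,6,0),"ts":(380,180,6,384),"ss":(95,205,2.7,0),"sf":(315,225,2.7,392)}[k]
    px=np.array(px,float);return np.c_[(px[:,0]-dx+.5)/s-.5+ox,(px[:,1]+.5)/s-.5+oy]
def fit(obs,p0):
    r=lambda p:np.concatenate([(proj(c,place(p,M))-px).ravel() for c,M,px in obs])
    s=least_squares(r,p0,loss="soft_l1");return s.x,r(s.x).reshape(-1,2)
E
python3 - <<'E'
from h import *
F=[("top",[(100,55,20),(100,-55,20),(-100,-55,20),(-100,55,20),(-78,55,115),(-78,-55,115)],crop("tf",[(50,97),(270,82),(307,475),(85,492),(70,395),(308,379)])),
("scene",[(-100,-55,20),(100,-55,20),(100,55,20),(-75,-55,115),(-75,55,115)],crop("sf",[(427,155),(548,328),(687,280),(437,70),(572,37)]))]
for O in(F,F[:1],F[1:]):
    p,r=fit(O,[700,50,0]);print(p,r.round(1).tolist())
S=[("top",[(55,11,143),(55,-11,143),(-55,-11,143),(150,0,130),(100,40,12)],crop("ts",[(585,210),(622,207),(682,450),(550,12),(443,185)])),
("scene",[(100,-40,12),(100,40,12),(-100,-40,12),(150,0,130),(150,0,25.5)],crop("ss",[(268,312),(368,275),(192,165),(318,188),(332,302)]))]
for O in(S,S[:1],S[1:]):
    p,r=fit(O,[600,-150,0]);print(p,r.round(1).tolist())
E
```

```text
[6.49093970e+02 4.18560822e+01 5.68036387e-02] [[0.9, -0.9], [1.3, -1.1], [0.7, -0.8], [-0.3, -0.8], [-0.1, -0.2], [0.6, -0.6], [-1.1, -2.2], [0.1, -1.5], [0.9, -1.3], [0.6, -1.3], [0.1, -2.0]]
[6.46913339e+02 4.37145514e+01 6.60928618e-02] [[-0.1, -0.0], [0.4, -0.5], [0.4, -0.3], [-0.6, 0.1], [-0.4, 0.7], [0.2, 0.0]]
[6.53006213e+02 3.96064631e+01 5.53855870e-02] [[-1.4, -0.9], [-0.2, 0.4], [0.8, 0.4], [0.3, 0.0], [0.0, -0.7]]
[ 447.731514   -273.97437383 -615.60165585] [[-1.2, 0.2], [0.7, -0.7], [-0.6, -0.7], [0.6, -0.3], [1.0, 0.7], [-1.8, -4.8], [0.0, -4.6], [-0.6, -4.5], [0.5, 1.2], [2.1, 2.4]]
[ 447.30745421 -274.15196692 -621.87401123] [[-1.3, 0.4], [0.6, -0.5], [-0.3, -0.7], [0.0, -0.0], [0.7, 1.0]]
[ 457.98001288 -275.32478305 -609.32619162] [[-2.1, -1.2], [0.1, -1.0], [-0.4, -1.9], [0.2, 5.0], [1.8, 6.4]]
```

```bash
python3 - <<'E'
from h import *
S=[("top",[(55,11,143),(55,-11,143),(-55,-11,143),(150,0,130),(100,40,12)],crop("ts",[(585,210),(622,207),(682,450),(550,12),(443,185)])),
("scene",[(100,-40,0),(100,40,0),(-100,-40,3),(150,0,130),(150,0,25.5)],crop("ss",[(268,312),(368,275),(192,165),(318,188),(332,302)]))]
for O in(S,S[:1],S[1:]):
    p,r=fit(O,[450,-274,0.15]);print(p,r.round(1).tolist())
    print(place(p,[(150,0,130),(150,0,25)]))
E
```

```text
[ 4.46915934e+02 -2.74551517e+02  1.54089656e-01] [[-1.0, 0.5], [0.9, -0.4], [-0.3, -0.5], [0.6, 0.1], [1.1, 1.0], [-1.1, -0.5], [0.4, -0.4], [-0.3, -1.3], [0.4, 0.9], [2.0, 2.1]]
[[ 595.13868338 -251.52942617  130.        ]
 [ 595.13868338 -251.52942617   25.        ]]
[ 4.47307453e+02 -2.74151962e+02  1.61334087e-01] [[-1.3, 0.4], [0.6, -0.5], [-0.3, -0.7], [0.0, -0.0], [0.7, 1.0]]
[[ 595.35953216 -250.05669488  130.        ]
 [ 595.35953216 -250.05669488   25.        ]]
[ 4.46323829e+02 -2.74757076e+02  1.52136186e-01] [[-1.3, -0.7], [0.2, -0.5], [-0.4, -1.5], [0.0, 0.8], [1.6, 2.0]]
[[ 594.59126797 -252.02457746  130.        ]
 [ 594.59126797 -252.02457746   25.        ]]
```

```bash
cat > g.py <<'E'
import sys,numpy as np
from cell import state
s=state();a=s["tcp_rot"][2];p=s["eef_pos"]
print("t",round(s["t"],2),"pos",p.round(1),"rot",s["tcp_rot"].round(4),"F",s["ft_force"].round(2),"open",round(s["opening"],3),"gf",round(s["grip_force"],1))
x,y,z,w=map(float,sys.argv[1:5]);d=np.array([x,y,z])-p;c,q=np.cos(a),np.sin(a)
print("shift",np.round([c*d[0]+q*d[1],q*d[0]-c*d[1],-d[2]],1),"turn",round(a-w,4))
E
python3 g.py 447 -274.4 200 0.155
```

```text
t 0.7 pos [ 224.2 -583.4  209.5] rot [ 3.1416 -0.      0.3668] F [-0.27  0.12  0.38] open 1.001 gf 0.0
shift [ 318.8 -208.6    9.5] turn 0.2118
```

Emit:
{"api": "jog_arm", "payload": {"motion": [[[318.8,-208.6,9.5],0.212],[[318.8,-208.6,9.5],0.212],[[318.8,-208.6,9.5],0.212],[[318.8,-208.6,9.5],0.212],[[318.8,-208.6,9.5],0.212]], "grip": 0.4}}

```text
t: 1.2
eef_pos: [371.1, -379.0, 203.5]
tcp_rot: [3.141, -0.0, 0.154]
ft_force: [-0.1, -0.5, -0.2]
opening: 0.638
grip_force: 0.0
```

```bash
python3 g.py 447 -274.4 200 0.155
```

```text
t 1.2 pos [ 371.1 -379.   203.5] rot [ 3.1411e+00 -3.0000e-04  1.5440e-01] F [-0.1  -0.45 -0.2 ] open 0.638 gf 0.0
shift [ 91.1 -91.7   3.5] turn -0.0006
```

Emit:
{"api": "jog_arm", "payload": {"motion": [[[91,-92,3.5],0],[[91,-92,3.5],0],[[91,-92,3.5],0],[[91,-92,3.5],0]]}}

```text
t: 1.6
eef_pos: [447.6, -273.0, 199.9]
tcp_rot: [-3.141, -0.0, 0.159]
ft_force: [0.9, 0.5, 0.4]
opening: 0.6
grip_force: 0.0
```

```bash
python3 g.py 447 -274.4 136 0.155; python3 - <<'E'
from cell import *
import cv2,numpy as np
o=[]
for n,(x,y) in(("scene",(110,170)),("top",(340,140))):
    p=read_camera(n)["img"];o.append(cv2.resize(p[y:y+150,x:x+130],None,fx=3,fy=3,interpolation=cv2.INTER_CUBIC))
cv2.imwrite("pics/c3.png",np.hstack(o))
E
```

```text
t 1.6 pos [ 447.6 -273.   199.9] rot [-3.1415e+00 -3.0000e-04  1.5870e-01] F [0.94 0.48 0.42] open 0.6 gf 0.0
shift [-0.9  1.3 63.9] turn 0.0037
```

View pics/c3.png

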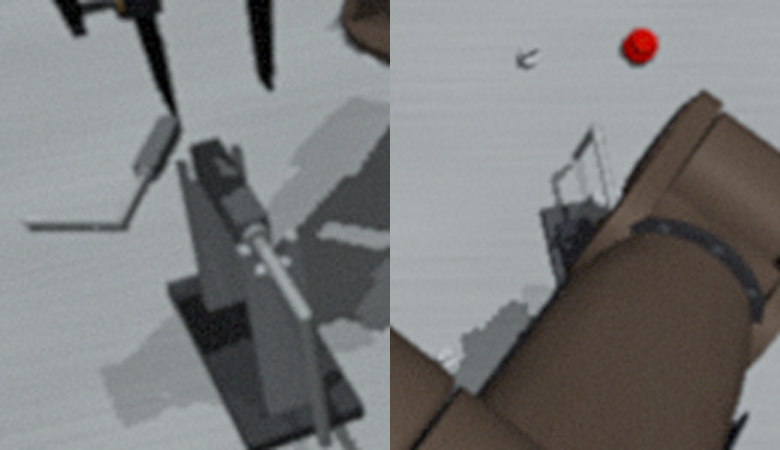

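Emit:
{"api": "jog_arm", "payload": {"motion": [[[-0.9,1.0,40],0.004],[[-0.9,1.0,63.5],0.004],[[-0.9,1.0,63.5],0.004],[[-0.9,1.0,63.5],0.004]]}}

```text
t: 2.1
eef_pos: [445.0, -277.9, 136.8]
tcp_rot: [-3.142, 0.0, 0.15]
ft_force: [0.2, -0.7, 0.5]
opening: 0.6
grip_force: 0.0
```

Emit:
{"api": "jog_arm", "payload": {"motion": [[[0,0,0],0],[[0,0,0],0],[[0,0,0],0]], "grip": 1}}

```text
t: 2.4
eef_pos: [445.5, -277.2, 137.2]
tcp_rot: [3.14, -0.001, 0.151]
ft_force: [-0.3, -0.2, 0.5]
opening: 0.406
grip_force: 0.0
```

```bash
python3 g.py 447 -274.4 136 0.155; python3 - <<'E'
from cell import *
import cv2,numpy as np
p=read_camera("scene")["img"];cv2.imwrite("pics/c4.png",cv2.resize(p[170:330,110:280],None,fx=3.5,fy=3.5,interpolation=cv2.INTER_CUBIC))
E
```

```text
t 2.4 pos [ 445.5 -277.2  137.2] rot [ 3.1404e+00 -1.0000e-03  1.5070e-01] F [-0.27 -0.19  0.46] open 0.406 gf 0.0
shift [ 1.9 -2.5  1.2] turn -0.0043
```

View pics/c4.png

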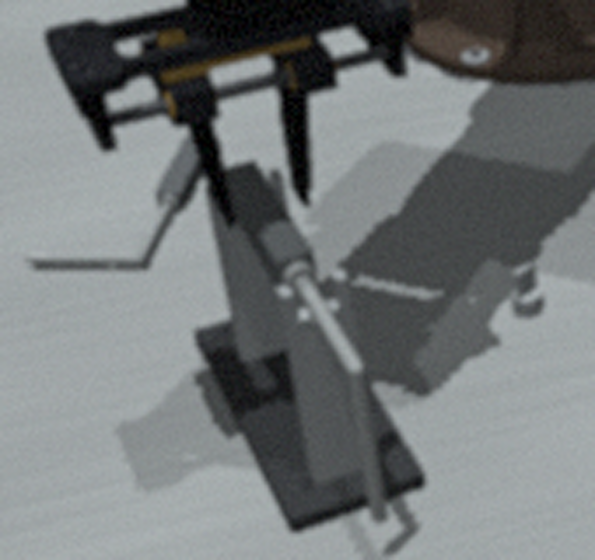

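Emit:
{"api": "jog_arm", "payload": {"motion": [[[1.5,-2.2,1],-0.004],[[1.5,-2.2,1],-0.004],[[1.5,-2.2,1],-0.004],[[1.5,-2.2,1],-0.004],[[1.5,-2.2,1],-0.004]], "grip": 1}}

```text
t: 2.95
eef_pos: [446.6, -274.4, 135.4]
tcp_rot: [3.141, -0.0, 0.155]
ft_force: [0.8, 0.3, 2.7]
opening: 0.223
grip_force: 29.9
```

Emit:
{"api": "jog_arm", "payload": {"motion": [[[0,0,0],0],[[0,0,0],0],[[0,0,0],0]]}}

```text
t: 3.25
eef_pos: [446.5, -274.5, 135.3]
tcp_rot: [3.141, -0.0, 0.155]
ft_force: [1.1, 1.4, 2.6]
opening: 0.222
grip_force: 29.9
```

```bash
python3 g.py 447 -274.4 136 0.155
```

```text
t 3.25 pos [ 446.5 -274.5  135.3] rot [ 3.1415e+00 -2.0000e-04  1.5470e-01] F [1.05 1.41 2.62] open 0.222 gf 29.9
shift [ 0.5 -0.  -0.7] turn -0.0003
```

Emit:
{"api": "jog_arm", "payload": {"motion": [[[0,0,-10],0],[[0,0,-30],0],[[0,0,-60],0],[[0,0,-100],0],[[0,0,-130],0]]}}

```text
t: 3.75
eef_pos: [446.2, -274.6, 267.9]
tcp_rot: [3.141, -0.0, 0.155]
ft_force: [-0.0, -0.0, -1.7]
opening: 0.224
grip_force: 29.9
```

Emit:
{"api": "jog_arm", "payload": {"motion": [[[0,0,0],0],[[0,0,0],0]]}}

```text
t: 3.95
eef_pos: [446.1, -274.4, 265.5]
tcp_rot: [3.141, -0.0, 0.155]
ft_force: [-0.7, 0.7, -1.2]
opening: 0.222
grip_force: 29.9
```

```bash
python3 g.py 560.7 37.2 265.3 0.06; python3 - <<'E'
from cell import *
import cv2,numpy as np
p=read_camera("scene")["img"];cv2.imwrite("pics/c5.png",cv2.resize(p[110:330,100:320],None,fx=2.7,fy=2.7,interpolation=cv2.INTER_CUBIC))
E
```

```text
t 3.95 pos [ 446.1 -274.4  265.5] rot [ 3.141e+00 -1.000e-04  1.548e-01] F [-0.7   0.72 -1.21] open 0.222 gf 29.9
shift [ 1.613e+02 -2.902e+02  2.000e-01] turn 0.0948
```

View pics/c5.png

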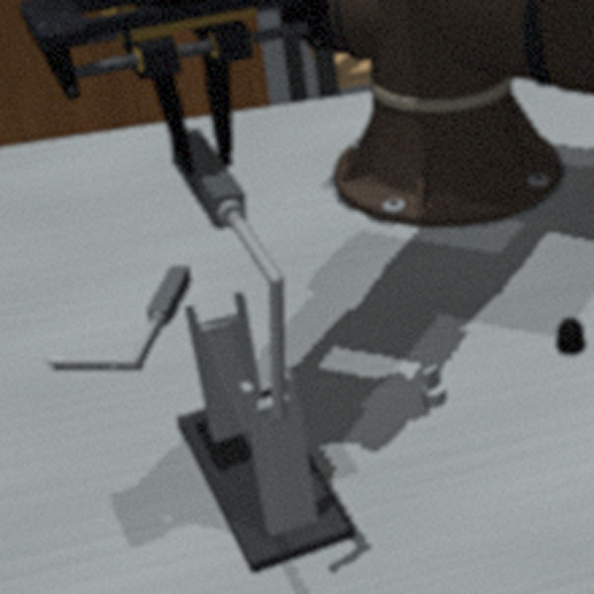

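Emit:
{"api": "jog_arm", "payload": {"motion": [[[24,-43,0],0.014],[[48,-86,0],0.028],[[72,-129,0],0.042],[[96,-172,0],0.056],[[120,-215,0],0.07]]}}

```text
t: 4.5
eef_pos: [531.6, -41.6, 263.8]
tcp_rot: [-3.141, 0.003, 0.084]
ft_force: [1.4, -0.8, -0.9]
opening: 0.225
grip_force: 29.9
```

```bash
python3 g.py 560.7 37.2 265.3 0.06; python3 -c "
from h import *
print(proj('scene',place((446.1,-274.4,.155),[(150,0,260),(150,0,155.5)])))"
```

```text
t 4.5 pos [531.6 -41.6 263.8] rot [-3.1411e+00  2.7000e-03  8.3900e-02] F [ 1.42 -0.76 -0.9 ] open 0.225 gf 29.9
shift [ 35.6 -76.1  -1.5] turn 0.0239
[[203.18692571 212.42834268]
 [211.13404183 263.46698049]]
```

Emit:
{"api": "jog_arm", "payload": {"motion": [[[18,-40,-1],0.012],[[36,-77,-1],0.024],[[36,-77,-1],0.024],[[36,-77,-1],0.024],[[36,-77,-1],0.024]]}}

```text
t: 5.0
eef_pos: [560.7, 35.5, 265.3]
tcp_rot: [3.141, 0.002, 0.06]
ft_force: [-0.2, -0.3, -1.5]
opening: 0.221
grip_force: 29.9
```

```bash
python3 g.py 560.7 37.2 265.3 0.06; python3 - <<'E'
from cell import *
from h import *
import cv2
o=[]
for n,(x,y) in(("scene",(300,140)),("top",(255,110))):
    p=read_camera(n)["img"];o.append(cv2.resize(p[y:y+200,x:x+130],None,fx=3,fy=3,interpolation=cv2.INTER_CUBIC))
cv2.imwrite("pics/c6.png",np.hstack(o))
P=place((*state()["eef_pos"][:2],state()["tcp_rot"][2]),[(150,0,0),(150,0,0)]);z=state()["eef_pos"][2]-5.3
P[:,2]=z,z-104.5
L=place((648.5,42.5,.06),[(32,0,90.5),(32,-13,90.5),(32,13,90.5)])
print(P.round(1))
for n,o,d in(("scene",(300,140),0),("top",(255,110),390)):print(n,((proj(n,np.r_[P,L])-o)*3+[d+1,1]).round(0).tolist())
E
```

```text
t 5.0 pos [560.7  35.5 265.3] rot [3.1415e+00 2.0000e-03 6.0400e-02] F [-0.21 -0.31 -1.45] open 0.221 gf 29.9
shift [ 0.1 -1.7  0. ] turn 0.0004
[[710.6  44.  260.6]
 [710.6  44.  156.1]]
scene [[296.0, 221.0], [281.0, 375.0], [251.0, 432.0], [233.0, 437.0], [269.0, 426.0]]
top [[516.0, 45.0], [519.0, 90.0], [521.0, 145.0], [535.0, 144.0], [507.0, 146.0]]
```

View pics/c6.png

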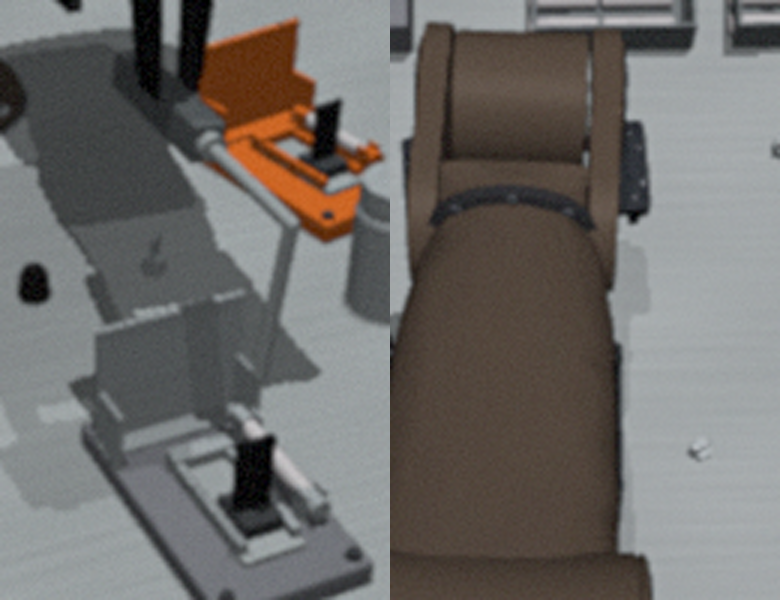

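Emit:
{"api": "jog_arm", "payload": {"motion": [[[3,-3,10],0],[[3,-3,30],0],[[3,-3,50],0],[[3,-3,55],0],[[3,-3,55],0]]}}

```text
t: 5.6
eef_pos: [563.8, 39.1, 210.5]
tcp_rot: [-3.141, 0.002, 0.06]
ft_force: [0.5, 0.3, -1.4]
opening: 0.22
grip_force: 29.9
```

Emit:
{"api": "jog_arm", "payload": {"motion": [[[0,0,5],0],[[0,0,10],0],[[0,0,15],0],[[0,0,20],0],[[0,0,20],0]]}}

```text
t: 6.1
eef_pos: [563.8, 39.4, 190.6]
tcp_rot: [-3.142, 0.001, 0.061]
ft_force: [-0.9, 0.4, -1.7]
opening: 0.222
grip_force: 29.9
```

```bash
python3 g.py 563.7 39 162 0.06; python3 - <<'E'
from cell import *
from h import *
import cv2
p=read_camera("scene")["img"];cv2.imwrite("pics/c7.png",cv2.resize(p[200:340,310:460],None,fx=4,fy=4,interpolation=cv2.INTER_CUBIC))
P=place((*state()["eef_pos"][:2],state()["tcp_rot"][2]),[(150,0,0),(150,0,0)]);z=state()["eef_pos"][2]-5.3
P[:,2]=z,z-104.5
L=place((648.5,42.5,.06),[(32,0,90.5),(32,-13,90.5),(32,13,90.5)])
print(P.round(1),((proj("scene",np.r_[P,L])-(310,200))*4+1.5).round(0).tolist())
E
```

```text
t 6.1 pos [563.8  39.4 190.6] rot [-3.1416e+00  1.0000e-03  6.0800e-02] F [-0.88  0.43 -1.68] open 0.222 gf 29.9
shift [-0.1  0.4 28.6] turn 0.0008
[[713.7  48.5 185.7]
 [713.7  48.5  81.2]] [[353.0, 207.0], [335.0, 394.0], [295.0, 336.0], [270.0, 343.0], [319.0, 329.0]]
```

View pics/c7.png

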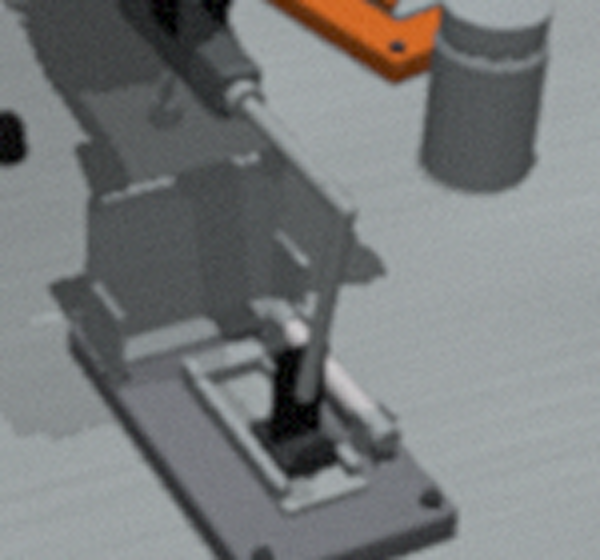

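```bash
cat > ray.py <<'E'
from h import *
def ray(cam,u,v,z):
    w,cx,cy,E=C[cam];E=np.array(E);f=240/np.tan(np.radians(w)/2)
    d=E[:,:3]@np.array([(u-cx)/f,-(v-cy)/f,-1]);o=E[:,3];return o+d*(z-o[2])/d[2]
E
python3 - <<'E'
from ray import *
c=lambda x,y:((x-1.5)/4+310,(y-1.5)/4+200)
inv=lambda P,p=(648.5,42.5,.06):np.round([np.cos(p[2])*(P[0]-p[0])+np.sin(p[2])*(P[1]-p[1]),-np.sin(p[2])*(P[0]-p[0])+np.cos(p[2])*(P[1]-p[1])],1)
for n,x,y,z in(("bend",352,212,186),("tip",307,404,81),("tip78",307,404,78),("leverTopL",273,352,89),("leverTopR",325,343,89),("nearR",457,515,20),("nearL",228,575,20)):
    P=ray("scene",*c(x,y),z);print(n,P.round(1),inv(P))
E
```

```text
bend [717.3  46.  186. ] [68.9 -0.7]
tip [715.3  33.8  81. ] [ 66.1 -12.6]
tip78 [712.3  35.6  78. ] [ 63.3 -10.7]
leverTopL [685.6  30.8  89. ] [ 36.4 -13.9]
leverTopR [688.3  56.   89. ] [40.5 11.1]
nearR [748.2  99.1  20. ] [103.   50.5]
nearL [745.4 -15.9  20. ] [ 93.2 -64.1]
```

Emit:
{"api": "jog_arm", "payload": {"motion": [[[0,-5,4],0],[[0,-6,12],0],[[0,-6,20],0],[[0,-6,26],0],[[0,-6,26],0]]}}

```text
t: 6.65
eef_pos: [563.2, 45.4, 164.2]
tcp_rot: [-3.142, 0.002, 0.061]
ft_force: [0.1, -0.1, -1.0]
opening: 0.222
grip_force: 29.9
```

Emit:
{"api": "jog_arm", "payload": {"motion": [[[-3,0,0],0],[[-6,0,0],0],[[-9,0,0],0],[[-12,0,0],0],[[-12,0,0],0]]}}

```text
t: 7.15
eef_pos: [551.3, 44.6, 165.5]
tcp_rot: [3.141, -0.0, 0.061]
ft_force: [-0.3, 0.4, -1.7]
opening: 0.224
grip_force: 29.9
```

Emit:
{"api": "jog_arm", "payload": {"motion": [[[-2,0,0],0],[[-4,0,0],0],[[-6,0,0],0],[[-8,0,0],0],[[-10,0,0],0]]}}

```text
t: 7.65
eef_pos: [541.7, 44.0, 165.3]
tcp_rot: [3.141, -0.0, 0.061]
ft_force: [2.6, -0.2, -2.3]
opening: 0.224
grip_force: 29.8
```

Emit:
{"api": "jog_arm", "payload": {"motion": [[[-2,0,0],0],[[-4,0,0],0],[[-6,0,0],0],[[-8,0,0],0],[[-10,0,0],0]]}}

```text
t: 8.15
eef_pos: [531.6, 43.4, 165.3]
tcp_rot: [3.142, -0.0, 0.061]
ft_force: [2.4, 0.2, -3.9]
opening: 0.222
grip_force: 29.8
```

Emit:
{"api": "jog_arm", "payload": {"motion": [[[-2,0,0],0],[[-4,0,0],0],[[-6,0,0],0],[[-7,0,0],0],[[-8,0,0],0]]}}

```text
t: 8.65
eef_pos: [523.7, 42.9, 165.3]
tcp_rot: [3.142, -0.0, 0.061]
ft_force: [1.5, 0.9, -1.5]
opening: 0.228
grip_force: 29.8
```

Emit:
{"api": "jog_arm", "payload": {"motion": [[[-0.5,0,0],0],[[-1,0,0],0],[[-1.5,0,0],0],[[-2,0,0],0]]}}

```text
t: 9.05
eef_pos: [521.7, 42.8, 165.3]
tcp_rot: [3.141, -0.0, 0.061]
ft_force: [2.4, 0.2, -2.3]
opening: 0.222
grip_force: 29.9
```

Emit:
{"api": "jog_arm", "payload": {"motion": [[[-0.4,0,0],0],[[-0.8,0,0],0],[[-1.2,0,0],0],[[-1.6,0,0],0],[[-2,0,0],0]]}}

```text
t: 9.55
eef_pos: [519.7, 42.7, 165.3]
tcp_rot: [3.142, 0.0, 0.061]
ft_force: [2.5, -0.6, -2.6]
opening: 0.223
grip_force: 29.9
```

Emit:
{"api": "jog_arm", "payload": {"motion": [[[-0.4,0,0],0],[[-0.8,0,0],0],[[-1.2,0,0],0],[[-1.6,0,0],0],[[-2,0,0],0]]}}

```text
t: 10.05
eef_pos: [517.7, 42.6, 165.3]
tcp_rot: [3.141, -0.0, 0.061]
ft_force: [1.2, -0.4, -2.2]
opening: 0.222
grip_force: 29.9
```

Emit:
{"api": "jog_arm", "payload": {"motion": [[[-0.4,0,0],0],[[-0.8,0,0],0],[[-1.2,0,0],0],[[-1.6,0,0],0],[[-2,0,0],0]]}}

```text
t: 10.55
eef_pos: [515.7, 42.5, 165.3]
tcp_rot: [3.142, -0.0, 0.061]
ft_force: [1.6, -0.7, -2.4]
opening: 0.22
grip_force: 29.9
```

Emit:
{"api": "jog_arm", "payload": {"motion": [[[-0.4,0,0],0],[[-0.8,0,0],0],[[-1.2,0,0],0],[[-1.6,0,0],0],[[-2,0,0],0]]}}

```text
t: 11.05
eef_pos: [513.7, 42.3, 165.3]
tcp_rot: [3.142, 0.0, 0.061]
ft_force: [1.7, 0.3, -2.1]
opening: 0.225
grip_force: 29.9
```

Emit:
{"api": "jog_arm", "payload": {"motion": [[[-0.4,0,0],0],[[-0.8,0,0],0],[[-1.2,0,0],0],[[-1.6,0,0],0],[[-2,0,0],0]]}}

```text
t: 11.55
eef_pos: [511.7, 42.2, 165.3]
tcp_rot: [3.141, 0.0, 0.061]
ft_force: [2.7, 0.4, -1.9]
opening: 0.22
grip_force: 29.9
```

Emit:
{"api": "jog_arm", "payload": {"motion": [[[-0.4,0,0],0],[[-0.8,0,0],0],[[-1.2,0,0],0],[[-1.6,0,0],0]]}}

```text
t: 11.95
eef_pos: [510.1, 42.1, 165.3]
tcp_rot: [3.142, -0.0, 0.061]
ft_force: [1.6, -0.0, -2.3]
opening: 0.224
grip_force: 29.9
```

Emit:
{"api": "jog_arm", "payload": {"motion": [[[-0.4,0,0],0],[[-0.8,0,0],0],[[-1.2,0,0],0],[[-1.6,0,0],0]]}}

```text
t: 12.35
eef_pos: [508.6, 42.0, 165.3]
tcp_rot: [3.141, -0.0, 0.061]
ft_force: [2.0, -0.7, -2.7]
opening: 0.226
grip_force: 29.9
```

Emit:
{"api": "jog_arm", "payload": {"motion": [[[-0.4,0,0],0],[[-0.8,0,0],0],[[-1.2,0,0],0],[[-1.6,0,0],0]]}}

```text
t: 12.75
eef_pos: [507.9, 41.9, 165.4]
tcp_rot: [3.141, -0.002, 0.061]
ft_force: [8.4, -0.2, -5.9]
opening: 0.221
grip_force: 29.7
```

Emit:
{"api": "jog_arm", "payload": {"motion": [[[0,0,0],0],[[0,0,0],0]]}}

```text
t: 12.95
eef_pos: [508.0, 41.9, 165.4]
tcp_rot: [3.141, -0.002, 0.061]
ft_force: [7.7, 0.2, -5.8]
opening: 0.225
grip_force: 29.7
```

Emit:
{"api": "jog_arm", "payload": {"motion": [[[0,0,0],0],[[0,0,0],0],[[0,0,0],0]]}}

```text
t: 13.25
eef_pos: [507.9, 41.9, 165.4]
tcp_rot: [3.141, -0.002, 0.061]
ft_force: [7.6, 0.8, -6.2]
opening: 0.226
grip_force: 29.7
```

Emit:
{"api": "jog_arm", "payload": {"motion": [[[0,0,0],0],[[0,0,0],0],[[0,0,0],0]]}}

```text
t: 13.55
eef_pos: [508.0, 41.9, 165.4]
tcp_rot: [3.141, -0.002, 0.061]
ft_force: [8.3, -0.4, -6.0]
opening: 0.225
grip_force: 29.7
```

Emit:
{"api": "jog_arm", "payload": {"motion": [[[0,0,0],0],[[0,0,0],0],[[0,0,0],0]]}}

```text
t: 13.85
eef_pos: [508.0, 41.9, 165.4]
tcp_rot: [3.141, -0.002, 0.061]
ft_force: [7.4, 0.2, -5.7]
opening: 0.223
grip_force: 29.7
```

Emit:
{"api": "jog_arm", "payload": {"motion": [[[0,0,0],0],[[0,0,0],0],[[0,0,0],0]]}}

```text
t: 14.15
eef_pos: [508.0, 41.9, 165.4]
tcp_rot: [3.141, -0.002, 0.061]
ft_force: [7.3, 0.5, -6.0]
opening: 0.224
grip_force: 29.7
```

Emit:
{"api": "jog_arm", "payload": {"motion": [[[0,0,0],0],[[0,0,0],0],[[0,0,0],0]]}}

```text
t: 14.45
eef_pos: [508.0, 41.9, 165.4]
tcp_rot: [3.141, -0.002, 0.061]
ft_force: [6.3, 0.0, -6.4]
opening: 0.221
grip_force: 29.7
```

Emit:
{"api": "jog_arm", "payload": {"motion": [[[2,0,0],0],[[5,0,0],0],[[10,0,0],0],[[15,0,0],0],[[15,0,0],0]]}}

```text
t: 14.95
eef_pos: [522.5, 42.9, 165.2]
tcp_rot: [3.142, -0.0, 0.061]
ft_force: [0.1, 1.2, -1.5]
opening: 0.224
grip_force: 29.9
```

Emit:
{"api": "jog_arm", "payload": {"motion": [[[0,0,-10],0],[[0,0,-40],0],[[0,0,-80],0],[[0,0,-105],0],[[0,0,-105],0]]}}

```text
t: 15.45
eef_pos: [522.9, 42.8, 274.2]
tcp_rot: [3.141, -0.006, 0.061]
ft_force: [0.3, -0.1, -1.4]
opening: 0.221
grip_force: 29.9
```

```bash
python3 g.py 446.5 -274.5 270 0.155; python3 - <<'E'
from cell import *
import cv2,numpy as np
p=read_camera("scene")["img"];cv2.imwrite("pics/c8.png",cv2.resize(p[130:340,290:460],None,fx=2.8,fy=2.8,interpolation=cv2.INTER_CUBIC))
E
```

```text
t 15.45 pos [522.9  42.8 274.2] rot [ 3.1409 -0.0063  0.0608] F [ 0.28 -0.13 -1.37] open 0.221 gf 29.9
shift [-95.5 312.1   4.2] turn -0.0942
```

View pics/c8.png

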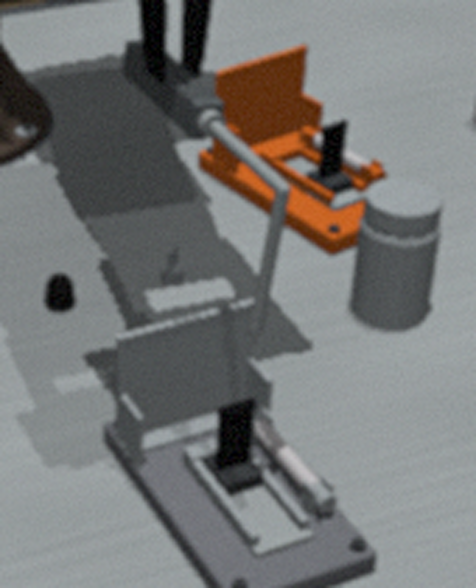

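```bash
python3 -c "
from h import *
print(proj('scene',place((522.9,42.8,.0608),[(150,0,269),(150,0,164.5),(55,0,269)])), np.array([(285,188),(262,335),(208,115)])/2.8+[290,130])"
```

```text
[[392.28559637 196.9197832 ]
 [387.90182535 247.90205774]
 [365.34143394 173.19443751]] [[391.78571429 197.14285714]
 [383.57142857 249.64285714]
 [364.28571429 171.07142857]]
```

Emit:
{"api": "jog_arm", "payload": {"motion": [[[-14,45,0.5],-0.014],[[-28,90,1],-0.028],[[-42,135,2],-0.042],[[-56,180,3],-0.056],[[-70,225,4],-0.07]]}}

```text
t: 16.0
eef_pos: [464.4, -187.3, 265.1]
tcp_rot: [-3.14, 0.002, 0.132]
ft_force: [0.8, 0.1, -1.1]
opening: 0.225
grip_force: 29.9
```

```bash
python3 g.py 446.5 -274.5 270 0.1547
```

```text
t 16.0 pos [ 464.4 -187.3  265.1] rot [-3.1404e+00  1.6000e-03  1.3160e-01] F [ 0.85  0.11 -1.11] open 0.225 gf 29.9
shift [-29.2  84.1  -4.9] turn -0.0231
```

Emit:
{"api": "jog_arm", "payload": {"motion": [[[-15,42,0],-0.012],[[-29,84,0],-0.023],[[-29,84,0],-0.023],[[-29,84,0],-0.023],[[-29,84,0],-0.023]]}}

```text
t: 16.5
eef_pos: [447.8, -272.1, 265.6]
tcp_rot: [-3.14, 0.001, 0.154]
ft_force: [0.8, 0.5, -1.7]
opening: 0.224
grip_force: 29.9
```

Emit:
{"api": "jog_arm", "payload": {"motion": [[[0,0,0],0],[[0,0,0],0],[[0,0,0],0]]}}

```text
t: 16.8
eef_pos: [448.2, -272.4, 266.4]
tcp_rot: [3.141, -0.0, 0.155]
ft_force: [-0.5, -0.4, -0.4]
opening: 0.226
grip_force: 29.9
```

```bash
python3 g.py 446.5 -274.5 135.3 0.1547
```

```text
t 16.8 pos [ 448.2 -272.4  266.4] rot [ 3.1414e+00 -1.0000e-04  1.5490e-01] F [-0.49 -0.42 -0.41] open 0.226 gf 29.9
shift [ -2.    1.8 131.1] turn 0.0002
```

Align, lower to just above seating, check.

Emit:
{"api": "jog_arm", "payload": {"motion": [[[-2,1.8,30],0],[[-2,1.8,70],0],[[-2,1.8,95],0],[[-2,1.8,103],0],[[-2,1.8,103],0]]}}

```text
t: 17.3
eef_pos: [446.2, -274.9, 162.9]
tcp_rot: [-3.141, 0.001, 0.154]
ft_force: [0.1, -0.2, -0.6]
opening: 0.225
grip_force: 29.9
```

Emit:
{"api": "jog_arm", "payload": {"motion": [[[0,0,0],0],[[0,0,0],0]]}}

```text
t: 17.5
eef_pos: [446.8, -275.5, 164.7]
tcp_rot: [3.14, -0.002, 0.154]
ft_force: [0.3, 0.0, -0.6]
opening: 0.22
grip_force: 29.9
```

```bash
python3 g.py 446.5 -274.5 135.3 0.1547
```

```text
t 17.5 pos [ 446.8 -275.5  164.7] rot [ 3.1398e+00 -1.6000e-03  1.5390e-01] F [ 0.28  0.04 -0.58] open 0.22 gf 29.9
shift [-0.1 -1.  29.4] turn -0.0008
```

Emit:
{"api": "jog_arm", "payload": {"motion": [[[0,-0.7,6],0],[[0,-0.7,12],0],[[0,-0.7,18],0],[[0,-0.7,22],0],[[0,-0.7,22],0]]}}

```text
t: 18.0
eef_pos: [445.9, -274.3, 140.6]
tcp_rot: [-3.141, 0.001, 0.154]
ft_force: [0.6, -0.6, -1.2]
opening: 0.225
grip_force: 29.9
```

Emit:
{"api": "jog_arm", "payload": {"motion": [[[0,0,0],0],[[0,0,0],0],[[0,0,0],0]]}}

```text
t: 18.3
eef_pos: [446.2, -274.5, 141.5]
tcp_rot: [3.141, -0.0, 0.154]
ft_force: [0.2, 0.4, -1.7]
opening: 0.223
grip_force: 29.9
```

```bash
python3 g.py 446.5 -274.5 135.3 0.1547
```

```text
t 18.3 pos [ 446.2 -274.5  141.5] rot [ 3.1412e+00 -2.0000e-04  1.5380e-01] F [ 0.17  0.41 -1.67] open 0.223 gf 29.9
shift [0.3 0.  6.2] turn -0.0009
```

Emit:
{"api": "jog_arm", "payload": {"motion": [[[0.3,0,2],-0.001],[[0.3,0,4],-0.001],[[0.3,0,5],-0.001],[[0.3,0,5.5],-0.001],[[0.3,0,5.5],-0.001]]}}

```text
t: 18.8
eef_pos: [446.4, -274.4, 135.7]
tcp_rot: [3.142, 0.0, 0.155]
ft_force: [-0.3, -1.1, -1.5]
opening: 0.223
grip_force: 29.9
```

Emit:
{"api": "jog_arm", "payload": {"motion": [[[0,0,0.3],0],[[0,0,0.6],0],[[0,0,0.6],0]]}}

```text
t: 19.1
eef_pos: [446.5, -274.5, 135.4]
tcp_rot: [3.141, -0.0, 0.155]
ft_force: [-1.4, -0.9, 2.1]
opening: 0.223
grip_force: 29.9
```

Emit:
{"api": "jog_arm", "payload": {"motion": [[[0,0,0],0],[[0,0,0],0],[[0,0,0],0],[[0,0,0],0],[[0,0,0],0]], "grip": 0.4}}

```text
t: 19.6
eef_pos: [446.5, -274.4, 135.2]
tcp_rot: [3.142, -0.0, 0.155]
ft_force: [-0.5, 0.7, 1.0]
opening: 0.571
grip_force: 0.0
```

Emit:
{"api": "jog_arm", "payload": {"motion": [[[0,0,-10],0],[[0,0,-40],0],[[0,0,-80],0],[[0,0,-120],0],[[0,0,-120],0]]}}

```text
t: 20.1
eef_pos: [447.8, -275.4, 260.7]
tcp_rot: [3.135, -0.006, 0.155]
ft_force: [0.1, 0.3, -0.6]
opening: 0.602
grip_force: 0.0
```

Emit:
{"api": "jog_arm", "payload": {"motion": [[[-40,20,0],0],[[-80,40,0],0],[[-80,80,0],0],[[-80,120,0],0],[[-80,120,0],0]]}}

```text
t: 20.6
eef_pos: [385.7, -408.9, 254.7]
tcp_rot: [3.141, 0.0, 0.152]
ft_force: [-0.6, 0.6, -0.3]
opening: 0.6
grip_force: 0.0
```

```bash
python3 g.py 446.5 -274.5 135.3 0.1547; python3 - <<'E'
from cell import *
import cv2,numpy as np
# compare with the first pictures around stand, fixture and bystanders
for n in("scene","top"):
    p=read_camera(n);cv2.imwrite(f"pics/{n}9.png",p["img"])
    for t in("rod_grip","stand","lever","canister","guard","cap","boot","spacer"):
        print(n,t,[(round(d["p"],2),d["box"]) for d in cut_out(t,p)][:3])
a=cv2.imread("pics/scene0.png").astype(int);b=cv2.imread("pics/scene9.png").astype(int)
# template match of rod region
for nm,(x0,y0,x1,y1) in(("handle",(170,212,202,250)),("leg",(200,262,228,325))):
    T=cv2.imread("pics/scene0.png")[y0:y1,x0:x1];R=cv2.matchTemplate(cv2.imread("pics/scene9.png")[y0-15:y1+15,x0-15:x1+15],T,cv2.TM_CCOEFF_NORMED)
    print(nm,R.max().round(3),np.array(cv2.minMaxLoc(R)[3])-15)
E
```

```text
t 20.6 pos [ 385.7 -408.9  254.7] rot [3.1408 0.     0.1521] F [-0.57  0.6  -0.33] open 0.6 gf 0.0
shift [  80.5 -123.7  119.4] turn -0.0026
scene rod_grip [(0.76, [112.5, 207.7, 169.9, 245.1]), (0.58, [173.7, 215.9, 221.7, 317.1]), (0.56, [415.6, 194.2, 447.3, 246.5])]
scene stand [(0.7, [166.0, 219.7, 233.7, 324.5])]
scene lever [(0.64, [360.6, 272.8, 380.6, 305.0]), (0.63, [401.6, 176.9, 415.8, 198.3])]
scene canister [(0.76, [415.1, 195.6, 448.9, 246.3])]
scene guard [(0.7, [332.8, 234.4, 388.0, 297.1]), (0.6, [368.7, 144.1, 408.8, 190.0])]
scene cap [(0.64, [176.8, 371.6, 202.1, 390.7])]
scene boot [(0.68, [304.0, 226.4, 318.3, 239.6]), (0.56, [179.5, 368.5, 201.2, 390.9])]
scene spacer [(0.75, [500.1, 286.1, 534.0, 311.7])]
top rod_grip [(0.85, [395.6, 184.0, 431.4, 259.3])]
top stand [(0.72, [393.4, 199.4, 431.0, 277.0])]
top lever [(0.71, [197.5, 290.4, 214.2, 299.5]), (0.41, [296.6, 168.6, 303.8, 181.5])]
top canister [(0.67, [203.0, 217.1, 234.4, 250.6])]
top guard [(0.66, [280.9, 188.0, 323.4, 202.9]), (0.6, [192.3, 319.6, 236.3, 338.8])]
top cap [(0.6, [419.1, 149.6, 428.5, 161.1]), (0.29, [279.7, 142.4, 323.0, 216.3])]
top boot []
top spacer [(0.79, [202.2, 142.5, 214.7, 161.0])]
handle 0.278 [-10 -15]
leg 0.994 [0 0]
```

```bash
python3 -c "
from cell import *
print(job_done())"
```

```text
the job is handed in; nothing more can be done
None
```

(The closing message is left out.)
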